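# File the price board in the lever arch file on the cheese counter

## Robot

A 6-joint arm with a two-finger parallel gripper is mounted at the origin on the work surface. World frame = base frame: x ahead of the robot, y to its left, z up, the work surface at z = 0. Lengths are in mm, angles in rad, forces in N, time in s.
With the tool pointing down it reaches from about 350 to 975 mm from the base axis. Payload 7.1 kg.
Tool frame: the origin (TCP) lies at the very end of the fingers, on their centre line; the grasp point (between the pads) lies 19 mm behind it; x points along the fingers, y is the direction in which the jaws open and shut, and the axes are right-handed (so a half turn about x gives the same grasp; the last joint's range is limited). The gripper opens to 88 mm and grips with 3 to 60 N. Pads are 20 mm wide; open, the fingers measure 115 mm over their backs; the gripper's body (75 mm by 178 mm) begins 61 mm behind the grasp point.
Start: joints at [-1.283, 0.423, 1.63, -0, 1.089, -0.019], TCP at [188.774, -595.793, 183.675] pointing down, gripper open.
Joint ranges: [-3, 3], [-0.9, 2.11], [0.09, 2.58], [-1.31, 4.45], [0.11, 2.69], [-2.54, 2.54]. Speed limits (rad/s): [2.39, 2.39, 3.01, 3.14, 3.14, 3.14].

## Interface

Orientations are given as a rotation vector (axis times angle).
In Python, from workcell import ctrl gives the robot as it stands. The module is installed in compiled form; this text tells all that it offers.
- The arm moves only by the tool carry_out, never from a script. Its argument "commands" is a list of rows, each a list of 6 numbers: the shift along the tool's x, y, z in m, then the turn, a rotation vector about the tool's x, y, z in degrees. In form: [[tx, ty, tz, rx, ry, rz], ...]. A call has 1 to 8 rows; each row shifts and turns the pose as measured when the row begins, along the tool's axes as they then stand; what a row does not reach is not made up. A row lasts 1/8 s, in which the tool goes at most 62.5 mm and 10.7 degrees, less where a joint would pass 70% of its speed; a pose out of reach is approached as far as the arm can. A call with a gripper value outside its range is refused whole. "grip" is the closure, from 0 (fully open) to 1 (shut), set as the call begins (left out, the last holds). The fingers move at their own pace and stop on an object; the grip force is fixed at half the most. Time passes only in rows, so rows that do not move let the fingers close. It gives the time, the measured TCP pose, the force and the opening at its end, in the units of the state.
- ctrl.get_obs(): the state, without advancing time (a new reading comes with each control period).
- ctrl.get_image(name): name is "scene" or "top"; returns a dict with "pixels" (420x560x3 uint8, blue, green, red), "intrinsics" (3x3 intrinsics, pixels), "rvec" (rotation vector, rad) and "tvec" (3), from world to camera coordinates, as OpenCV has them. Camera axes: x right, y down, z forward; pixel columns grow to the right and rows downward; lengths in mm; the calibration is good to about 2 mm. A picture is of the moment at which its call begins. There is no depth.
- ctrl.close_job(): hands the job in, once; it reports no verdict.
The state is a dict: "t": time; "qpos": joint angles; "qvel": joint speeds; "joint_torque": joint torques, N m; "ee_pos": TCP position; "orientation": TCP orientation; "ft_force": force on the tool from outside, world axes, zero at the start; "moment": the same for the moment, N m; "width": finger opening in mm.
Only numpy, scipy, OpenCV 4.12 (cv2) and the standard library are available. Lean on these libraries where they do the work, as an engineer would, in place of code of your own. Each camera call takes 0.05 s, during which the arm holds its last target. There are 200 camera calls.

## Task

File the red-finned price board in the blue lever arch file: lift the lever so that the rings spring open, lay the board flat over both posts with its two holes until it rests on the steel plate, let go of it, then press the lever down fully home so that the rings are shut. Be gentle with the mechanism: never push or pull it harder than about 20 N, and leave the other things on the counter where they are.

Things in the scene. Friction and masses are not known exactly. Their poses are not given: they have to be found in the camera images.
- file: Lever arch file lying flat, fixed: blue cover board 10 mm thick, red edge strips. Origin: its underside, midway between the drawn posts; z up, y along the posts' line towards the lever, x away from the side where a filed board lies. Covers x -110..90, y -80..210 mm. CAUTION: the steel mechanism on it is packed 0 to 20 mm higher than drawn and up to 6 mm off along y; no reading shows this: feel or look.
- drawn_posts (a point): Drawn point (file axes) on the plate's top, midway between the posts, 14 mm above the counter; the real one is 0 to 20 mm higher and within 6 mm along y. Steel plate: x -100..75, y -65..95 mm. Two fixed upright steel posts at y -35 and +35 mm, 6 mm thick up to 30 mm above the plate, then tapering to 2 mm at their tips, 40 mm above it.
- drawn_roller (a point): Drawn centre (file axes) of the shut lever's black end roller, 40 mm above the counter; the real one is 0 to 20 mm higher and within 6 mm along y. Roller lies along file x: 16 mm diameter, 22 mm long; pinch it by its two flat ends, it turns between the fingers. 85 mm from the lever's hinge, which is level with it towards -y, axis along x. Free space down to the cover board.
- drawn_rail (a point): Drawn hinge axis (along y) of the two steel arches, the rings, 23 mm above the counter; the real one is 0 to 20 mm higher. Shut, they curve over to the post tips, tops 39 mm above this point; open they stand back, nearest steel 18 mm to the post side of this point, up to 60 mm above it, clear of a board being laid over the posts.
- lever (a joint): Lever angle, rad: 0 shut (level, hard stop), 0.95 open. An over-centre spring holds it shut; about 3 N at the roller lifts it, and raised past about 0.1 rad it springs fully open by itself and stays. Pressing it shut takes up to about 11 N on the roller, lighter towards the end; only in the last 3 mm or so of roller height does it click home and stay.
- rings (a joint): Angle of the two arches, rad: 0 shut on the posts, 0.76 open. Geared to the lever (0.8 of its angle).
- mech (a joint): How far the mechanism plate is pushed down on its stiff rubber pads, m: 0 unloaded, positive down, 25 N per mm; negative when pulled up.
- red_board_fin (a point): Fin centre of the board to file: white, 90 (x) x 100 (y) x 6 mm, 60-130 g, flat; red upright fin at its middle, 40 along x, 12 along y, up to 36 mm above the underside; this point is 21 mm above the underside. Two 10 x 10 mm through holes at x +35, y +-35 mm (red stripe on the other side). Filed: x along file x, this point 35 mm to -x of the posts' midpoint, 21 mm above the plate.
- green_board_fin (a point): Bystander: centre of the green fin of a board of the same shape; leave it.
- tub_a_mid (a point): Bystander: centre of a lidded cheese tub, 114 x 114 x 58 mm.
- tub_b_mid (a point): Bystander: centre of another lidded cheese tub, 114 x 114 x 58 mm.
- cup_mid (a point): Bystander: centre of a red tasting cup, 64 mm wide, 62 mm high.
- jar_mid (a point): Bystander: centre of an amber jar, 68 mm wide, 85 mm high.
- spade_grip (a point): Bystander: grip of a serving spade lying on the counter.
Things that resemble listed ones, but are neither listed nor needed, are in the scene too. What is shaped like the part that bears red_board_fin but pink or turquoise is not meant.

How it is judged:
By the outcome, as a careful person would: the job done as asked, in the order asked, and still so for the second after the job is handed in, with the robot touching nothing.
It also fails if it takes over 72 s, if anything falls off the work surface, if the arm or the gripper's body presses on something with over 40 N, if the wrist force passes 120 N, or if a joint passes its speed limit or range.

## Working session

There is one attempt and no reset: what is moved stays moved. The work goes in short steps, Python scripts to look and compute and a tool call to move; the robot and the scene stay as the last step left them, time stands still between calls to the robot, and variables do not carry over. Pictures are saved under pics/ and viewed, about 8 in all and at most 12, crops included, and the job is handed in when it is done.

Besides the shell and the picture viewer there is one more tool, called after ">>>" as name(argument=value, ...) on one line, values as JSON. carry_out: Moves the arm, as the interface text tells. Its arguments: {"type":"object","properties":{"commands":{"type":"array"},"grip":{"type":"number"}},"required":["commands"]}

```bash
mkdir -p pics; cat > h.py <<'E'
import numpy as np, cv2
from workcell import ctrl
def cam(n):
    d=ctrl.get_image(n); K=np.array(d["intrinsics"],float).reshape(3,3); R=cv2.Rodrigues(np.array(d["rvec"],float))[0]; t=np.array(d["tvec"],float).ravel()
    return np.array(d["pixels"],np.uint8),K,R,t
def ray(c,uv):
    _,K,R,t=c; d=R.T@np.linalg.inv(K)@np.array([uv[0],uv[1],1.]); return -R.T@t, d/np.linalg.norm(d)
def onz(c,uv,z):
    o,d=ray(c,uv); return o+d*(z-o[2])/d[2]
def tri(c1,a,c2,b):
    o1,d1=ray(c1,a);o2,d2=ray(c2,b)
    s=np.linalg.lstsq(np.c_[d1,-d2],o2-o1,rcond=None)[0]
    p,q=o1+s[0]*d1,o2+s[1]*d2; return (p+q)/2,np.linalg.norm(p-q)
def proj(c,p):
    _,K,R,t=c; q=K@(R@np.asarray(p,float)+t); return q[:2]/q[2]
E
python3 - <<'E'
from h import *
np.set_printoptions(precision=3,suppress=True)
for n in("scene","top"):
    c=cam(n); cv2.imwrite(f"pics/{n}0.png",cv2.resize(c[0],None,fx=1.42,fy=1.42,interpolation=cv2.INTER_CUBIC)); print(n,"C",-c[2].T@c[3],c[1][0],c[2][2])
print(ctrl.get_obs())
E
```

```text
scene C [1172.256  539.631  960.512] [438.871   0.    275.751] [-0.508 -0.463 -0.727]
top C [ 333.858  -30.133 1279.023] [446.08    0.    273.901] [ 0.154  0.015 -0.988]
{'t': 0.1, 'qpos': array([-1.283,  0.424,  1.631,  0.   ,  1.089, -0.019]), 'qvel': array([-0.002, -0.001, -0.002,  0.001,  0.   , -0.   ]), 'joint_torque': array([  0.001, -54.561, -27.432,   0.065,   0.019,  -0.   ]), 'ee_pos': array([ 188.631, -595.261,  182.979]), 'orientation': array([ 2.056,  0.319, -2.057]), 'ft_force': array([1.278, 0.741, 1.134]), 'moment': array([ 0.024, -0.012,  0.009]), 'width': 87.96931262971408}
```

View pics/scene0.png

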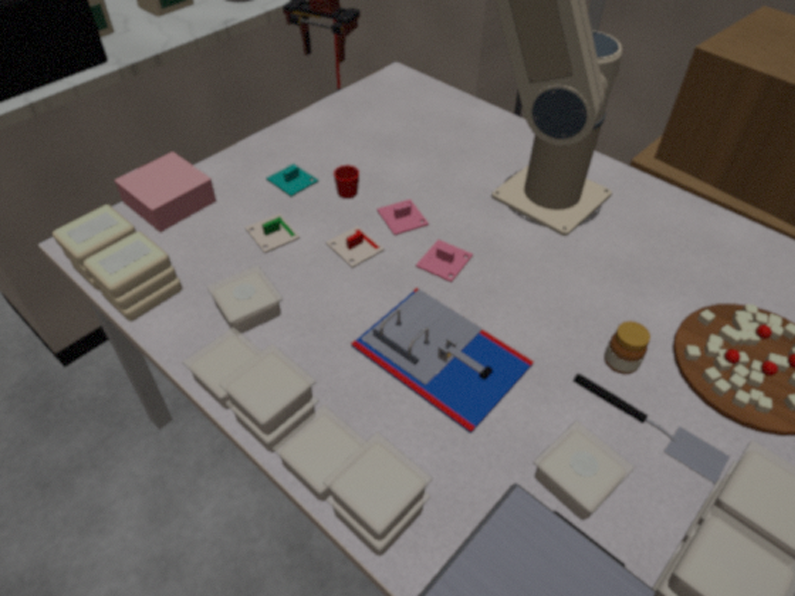

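View pics/top0.png

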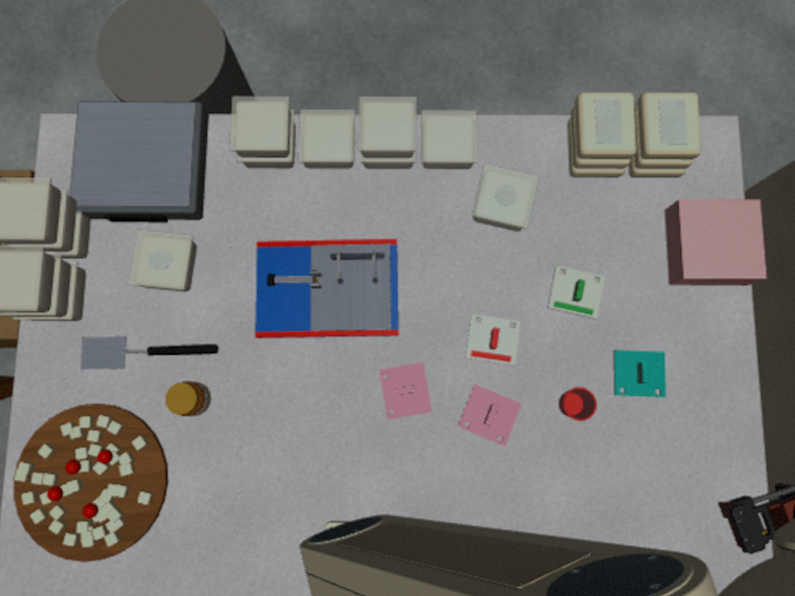

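The scene view shows the file near (440,355), the red board at (355,243) and the roller at (487,372). In the top view the posts are at about (340,280) and (375,280), the roller at (270,280) and the red board at (494,340). Next I'll measure these and look at close crops.

```bash
cat > m1.py <<'E'
from h import *
np.set_printoptions(precision=1,suppress=True)
T=cam("top");S=cam("scene")
def crop(c,x0,y0,w,h,f): return cv2.resize(c[0][y0:y0+h,x0:x0+w],(w*f,h*f),interpolation=cv2.INTER_CUBIC)
a=crop(T,175,162,112,80,7); cv2.imwrite("pics/c1.png",a)
b=crop(S,240,200,140,105,5)
cv2.imwrite("pics/c2.png",b)
for n,c in(("T",T),("S",S)):
    hsv=cv2.cvtColor(c[0],cv2.COLOR_BGR2HSV); H,s,v=cv2.split(hsv)
    red=(((H<6)|(H>174))&(s>170)&(v>80)).astype(np.uint8)
    blue=((H>105)&(H<125)&(s>150)&(v>60)).astype(np.uint8)
    k,l,st,ce=cv2.connectedComponentsWithStats(red)
    for i in range(1,k):
        if st[i,4]>12: print(n,"red",st[i],ce[i], cv2.minAreaRect(np.argwhere(l==i)[:,::-1].astype(np.float32)))
    if n=="T":
        m=red|blue; m[:, :170]=0;m[:,300:]=0
        r=cv2.minAreaRect(np.argwhere(m)[:,::-1].astype(np.float32)); bp=cv2.boxPoints(r); print(r,bp)
        w=np.array([onz(c,p,10) for p in bp]); print(w, np.linalg.norm(np.roll(w,1,0)-w,axis=1))
        # red board: white + red
        x0,y0,x1,y1=322,215,375,262
        sub=((v>150)&(s<45)|(red>0)).astype(np.uint8); 
        print(v[y0:y1:4,x0:x1:4]); print(s[y0:y1:4,x0:x1:4])
E
python3 m1.py
```

```text
T red [181 169  98   5 272] [228.6 170.6] ((229.50445556640625, 170.74066162109375), (3.0180015563964844, 97.03892517089844), 88.93909454345703)
T red [180 233 100   5 323] [229.2 234.6] ((229.5003204345703, 234.5169677734375), (3.423236608505249, 99.03661346435547), 89.02897644042969)
T red [346 232   5  13  49] [347.9 237.9] ((347.9299621582031, 237.98997497558594), (3.535533905029297, 12.445079803466797), 8.130102157592773)
T red [333 248  26   6  74] [345.6 250.6] ((345.489990234375, 250.5699920654297), (25.45584487915039, 2.6870057582855225), 8.13010311126709)
T red [397 274  23  22 221] [404.2 284.6] ((406.0723876953125, 285.63104248046875), (22.78414535522461, 17.96894073486328), 49.76364517211914)
T red [410 274  10  11  16] [415.6 278.2] ((415.4310302734375, 278.1723937988281), (13.453369140625, 2.5744099617004395), 48.366458892822266)
T red [ 69 317   9  10  70] [ 73.2 321.2] ((73.0, 321.5), (9.0, 8.0), 90.0)
T red [ 46 324  10  10  78] [ 50.4 328.6] ((50.5, 328.5), (9.0, 9.0), 90.0)
T red [ 34 343   9  10  73] [ 37.8 347.3] ((38.0, 347.5), (9.0, 8.0), 90.0)
T red [ 58 355 
[... 2095 characters left out ...]
red [533 229  10   8  55] [537.9 232.7] ((538.2500610351562, 232.75), (8.485280990600586, 6.363960266113281), 45.0)
S red [339 234  35  23  67] [356.7 244.6] ((356.4385986328125, 244.31768798828125), (40.496734619140625, 1.742441177368164), 32.735225677490234)
S red [249 241  85  62 326] [291.7 272.4] ((290.5177917480469, 271.6685791015625), (103.22679901123047, 3.3238933086395264), 35.8033447265625)
S red [511 246   9   9  61] [515.5 249.8] ((515.0, 250.0), (8.0, 8.0), 90.0)
S red [556 250   4   7  21] [557.8 252.5] ((557.5, 253.0), (6.0, 3.0), 90.0)
S red [537 254  11   9  65] [542.  258.2] ((542.0999755859375, 258.3000183105469), (10.28591251373291, 6.7082037925720215), 26.56505012512207)
```

View pics/c1.png

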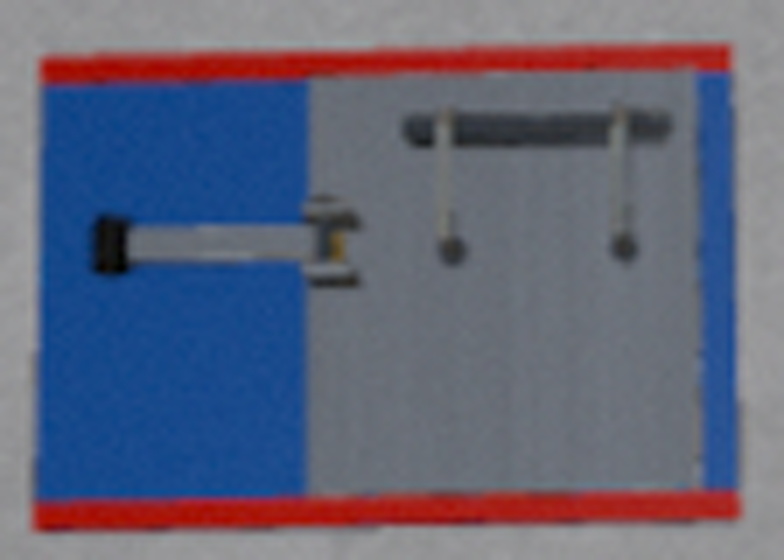

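View pics/c2.png

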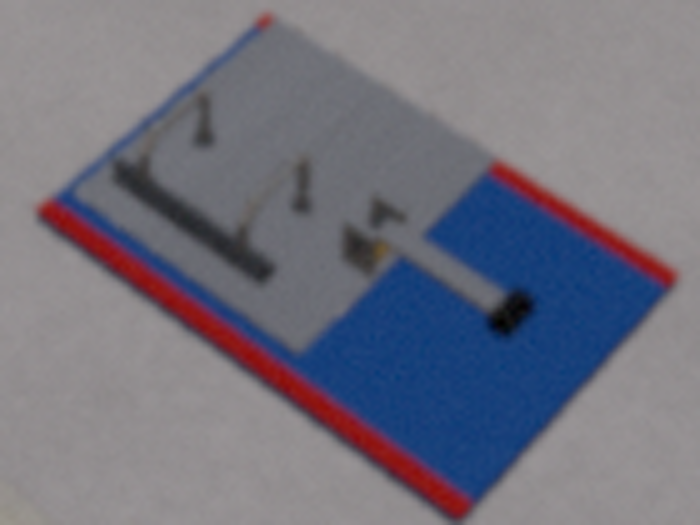

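The top crop shows the posts at about (451,249) and (623,247), and the roller at (110,245). The scene crop shows the post tips at (203,97) and (303,160), their bases at (206,142) and (301,207), and the roller at (510,312). I'll triangulate these next.

```bash
cat > m2.py <<'E'
from h import *
np.set_printoptions(precision=1,suppress=True)
T=cam("top");S=cam("scene")
t=lambda x,y:((x+.5)/7-.5+175,(y+.5)/7-.5+162)
s=lambda x,y:((x+.5)/5-.5+240,(y+.5)/5-.5+200)
w=[onz(T,t(*p),10) for p in((40,58),(733,45),(740,518),(33,530))]
w2=[onz(S,s(*p),10) for p in((38,210),(467,520),(676,277))]
print("file T\n",np.array(w),"\nS\n",np.array(w2))
print("roller",tri(T,t(110,245),S,s(510,312)))
print("lever post tip?",tri(T,t(451,246),S,s(303,160)),"far",tri(T,t(622,244),S,s(203,97)))
print("bases", tri(T,t(451,252),S,s(301,207)), tri(T,t(624,251),S,s(206,142)))
def board(c,x0,y0,x1,y1):
    H,ss,v=cv2.split(cv2.GaussianBlur(cv2.cvtColor(c[0],cv2.COLOR_BGR2HSV),(3,3),0))
    m=np.zeros_like(v); m[y0:y1,x0:x1]=((ss>8.5)|(v>161))[y0:y1,x0:x1]
    m=cv2.morphologyEx(m,cv2.MORPH_CLOSE,np.ones((5,5))); m=cv2.morphologyEx(m,cv2.MORPH_OPEN,np.ones((5,5)))
    k=max(cv2.findContours(m,0,1)[0],key=cv2.contourArea).reshape(-1,2)
    p=np.array([onz(c,q,5) for q in k])[:,:2].astype(np.float32); return k,p,cv2.minAreaRect(p)
for n,c,bx in(("T",T,(324,215,373,262)),("S",S,(226,155,274,192))):
    k,p,r=board(c,*bx); print(n,r,"\n",cv2.boxPoints(r))
def red(c,bx):
    H,ss,v=cv2.split(cv2.cvtColor(c[0],cv2.COLOR_BGR2HSV)); x0,y0,x1,y1=bx
    m=np.zeros_like(v); m[y0:y1,x0:x1]=(((H<8)|(H>172))&(ss>90))[y0:y1,x0:x1]
    k,l,st,ce=cv2.connectedComponentsWithStats(m)
    print([(st[i].tolist(),ce[i]) for i in range(1,k) if st[i,4]>5]); return l
red(T,(324,215,373,262)); red(S,(226,155,274,192))
g=np.vstack([cv2.resize(T[0][212:264,320:376],None,fx=6,fy=6,interpolation=3),cv2.resize(S[0][148:196,222:278],None,fx=6,fy=6,interpolation=3)])
cv2.imwrite("pics/c3.png",g[:,:]);print(g.shape)
E
python3 m2.py
```

```text
file T
 [[662.3 264.5  10. ]
 [669.7 -25.8  10. ]
 [471.1 -30.3  10. ]
 [463.7 259.   10. ]] 
S
 [[669.1 -22.8  10. ]
 [660.9 268.   10. ]
 [466.8 259.4  10. ]]
roller (array([574.4, 223.1,  52.7]), np.float64(0.20755572814410816))
lever post tip? (array([574.1,  85.2,  58.6]), np.float64(1.1790456999156016)) far (array([576.2,  16.4,  57.3]), np.float64(3.124723721773998))
bases (array([577.9,  88.7,  25.1]), np.float64(0.33625545995429884)) (array([578.7,  18.6,  23.6]), np.float64(1.2956566879823743))
T ((464.61004638671875, -220.33822631835938), (99.21155548095703, 90.25251770019531), 81.73722839355469) 
 [[ 412.8 -262.9]
 [ 502.1 -275.9]
 [ 516.4 -177.7]
 [ 427.1 -164.8]]
S ((469.3606872558594, -222.71356201171875), (129.2649688720703, 118.066162109375), 77.38329315185547) 
 [[ 397.6 -272.9]
 [ 512.9 -298.7]
 [ 541.1 -172.5]
 [ 425.9 -146.7]]
[([345, 231, 7, 15, 67], array([347.9, 238. ])), ([332, 247, 28, 8, 118], array([345.6, 250.3]))]
[([244, 162, 23, 13, 141], array([252.6, 168.6]))]
(600, 336, 3)
```

View pics/c3.png

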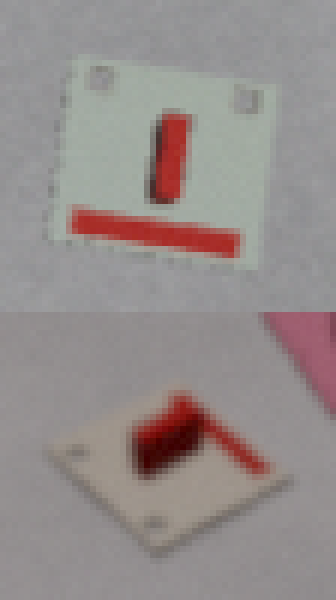

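Findings so far:
- File yaw is about +1.5°, with its origin near (579, 53).
- The mechanism is raised by roughly 10 mm.
- The board centre is near (465, -220), with yaw about -8.3°.

I'll open the lever first. This helper prints the rows for a target pose.

```bash
cat > go.py <<'E'
import sys
from h import *
from scipy.spatial.transform import Rotation as Ro
np.set_printoptions(precision=4,suppress=True)
def plan(p,yaw,stepmm=50,rowdeg=9):
    "p: target TCP mm; yaw deg: world direction of jaw axis (mod 180), tool straight down"
    o=ctrl.get_obs(); R=Ro.from_rotvec(o["orientation"]); M=R.as_matrix(); print("now",o["ee_pos"].round(1),"jaw",np.degrees(np.arctan2(M[1,1],M[0,1])).round(1),"q",o["qpos"].round(2),"F",o["ft_force"].round(1),"w",o["width"].round(1),"t",round(o["t"],2))
    best=None
    for k in(0,180):
        a=np.radians(yaw+k); x=np.array([0,0,-1.]); y=np.array([np.cos(a),np.sin(a),0]); G=Ro.from_matrix(np.c_[x,y,np.cross(x,y)])
        d=(R.inv()*G)
        if best is None or d.magnitude()<best[0].magnitude(): best=(d,G)
    d=best[0]; D=np.array(p)-o["ee_pos"]; n=max(1,int(np.ceil(np.linalg.norm(D)/stepmm)),int(np.ceil(np.degrees(d.magnitude())/rowdeg)))
    rv=d.as_rotvec()/n
    rows=[[*(((R*Ro.from_rotvec(rv*i)).inv().apply(D/n))/1000).round(4).tolist(),*np.degrees(rv).round(2).tolist()] for i in range(n)]
    for r in rows: print(r)
if __name__=="__main__": plan([float(v) for v in sys.argv[1:4]],float(sys.argv[4]),*[float(v) for v in sys.argv[5:]])
E
python3 go.py 574 223 140 1.5 55 9; python3 - <<'E'
exec(open('m2.py').read().split('def board')[0].split('w=[')[0])
print("plate corner",tri(T,t(310,78),S,s(300,353)),tri(T,t(306,495),S,s(492,165)), tri(T,t(697,70),S,s(75,190)))
for z in(36,):print("fin top",onz(T,(347.9,238.),z))
f=lambda x,y:((x+.5)/6-.5+320,(y+.5)/6-.5+212)
print("holes",onz(T,f(101,78),6),onz(T,f(247,99),6))
E
```

```text
plate corner (array([650.5, 149.4,  24.2]), np.float64(1.194797784439825)) (array([478.6, 145.1,  19.6]), np.float64(2.612768116870947)) (array([654.2, -10.1,  25.2]), np.float64(2.5253718886281877))
fin top [ 463. -219.   36.]
holes [ 504.6 -191.3    6. ] [ 495.  -260.8    6. ]Traceback (most recent call last):
  File "go.py", line 17, in <module>
    if __name__=="__main__": plan([float(v) for v in sys.argv[1:4]],float(sys.argv[4]),*[float(v) for v in sys.argv[5:]])
                             ~~~~^^^^^^^^^^^^^^^^^^^^^^^^^^^^^^^^^^^^^^^^^^^^^^^^^^^^^^^^^^^^^^^^^^^^^^^^^^^^^^^^^^^^^^^^
  File "go.py", line 7, in plan
    o=ctrl.get_obs(); R=Ro.from_rotvec(o["orientation"]); M=R.as_matrix(); print("now",o["ee_pos"].round(1),"jaw",np.degrees(np.arctan2(M[1,1],M[0,1])).round(1),"q",o["qpos"].round(2),"F",o["ft_force"].round(1),"w",o["width"].round(1),"t",round(o["t"],2))
                                                                                                                                                                                                                       ^^^^^^^^^^^^^^^^
AttributeError: 'float' object has no attribute 'round'
```

```bash
sed -i 's/o\["width"\].round(1)/round(float(o["width"]),1)/' go.py; python3 go.py 574 223 140 1.5 55 9
```

```text
now [ 188.8 -595.7  183.5] jaw -72.4 q [-1.28  0.42  1.63  0.    1.09 -0.02] F [-0.1 -0.4 -1. ] w 88.2 t 0.4
[0.0026, -0.0391, -0.0361, -4.35, -0.0, 0.0]
[0.0026, -0.0362, -0.039, -4.35, -0.0, 0.0]
[0.0026, -0.0331, -0.0416, -4.35, -0.0, 0.0]
[0.0026, -0.0299, -0.044, -4.35, -0.0, 0.0]
[0.0026, -0.0265, -0.0462, -4.35, -0.0, 0.0]
[0.0026, -0.0229, -0.048, -4.35, -0.0, 0.0]
[0.0026, -0.0192, -0.0496, -4.35, -0.0, 0.0]
[0.0026, -0.0154, -0.051, -4.35, -0.0, 0.0]
[0.0026, -0.0115, -0.052, -4.35, -0.0, 0.0]
[0.0026, -0.0075, -0.0527, -4.35, -0.0, 0.0]
[0.0026, -0.0035, -0.0531, -4.35, -0.0, 0.0]
[0.0026, 0.0006, -0.0532, -4.35, -0.0, 0.0]
[0.0026, 0.0046, -0.053, -4.35, -0.0, 0.0]
[0.0026, 0.0086, -0.0525, -4.35, -0.0, 0.0]
[0.0026, 0.0126, -0.0517, -4.35, -0.0, 0.0]
[0.0026, 0.0164, -0.0506, -4.35, -0.0, 0.0]
[0.0026, 0.0202, -0.0492, -4.35, -0.0, 0.0]
```

>>> carry_out(commands=[[0,-0.039,-0.036,-4.4,0,0],[0,-0.036,-0.039,-4.4,0,0],[0,-0.033,-0.042,-4.4,0,0],[0,-0.03,-0.044,-4.4,0,0],[0,-0.027,-0.046,-4.4,0,0],[0,-0.023,-0.048,-4.4,0,0],[0,-0.019,-0.05,-4.4,0,0],[0,-0.015,-0.051,-4.4,0,0]], grip=0.2)

```text
t: 1.4
ee_pos: [371.0, -201.6, 184.0]
orientation: [1.661, 0.831, -1.658]
ft_force: [0.2, -0.2, 0.1]
width: 70.1
```

>>> carry_out(commands=[[0,-0.012,-0.052,-4.4,0,0],[0,-0.008,-0.053,-4.4,0,0],[0,-0.004,-0.053,-4.4,0,0],[0,0.001,-0.053,-4.4,0,0],[0,0.005,-0.053,-4.4,0,0],[0,0.009,-0.052,-4.4,0,0],[0,0.013,-0.052,-4.4,0,0],[0.01,0.016,-0.05,-4.4,0,0]])

```text
t: 2.4
ee_pos: [545.7, 203.3, 176.4]
orientation: [1.212, 1.196, -1.202]
ft_force: [1.3, 0.5, -0.4]
width: 70.5
```

```bash
python3 go.py 574.5 223 80 1.5 50 9
```

```text
now [545.7 203.3 176.4] jaw -0.0 q [ 0.34  0.36  1.74 -0.01  1.03  0.35] F [ 1.3  0.5 -0.4] w 70.5 t 2.4
[0.0322, 0.0092, -0.0067, -0.51, 0.09, -0.24]
[0.0322, 0.0094, -0.0066, -0.51, 0.09, -0.24]
[0.0322, 0.0096, -0.0065, -0.51, 0.09, -0.24]
```

>>> carry_out(commands=[[0.032,0.0094,-0.0067,-0.5,0.09,-0.24],[0.032,0.0094,-0.0066,-0.5,0.09,-0.24],[0.032,0.0096,-0.0065,-0.5,0.09,-0.24],[0.018,0,0,0,0,0],[0.018,0,0,0,0,0],[0,0,0,0,0,0]])

```text
t: 3.15
ee_pos: [577.1, 228.5, 40.9]
orientation: [1.187, 1.223, -1.183]
ft_force: [0.3, 0.3, 0.4]
width: 70.3
```

```bash
python3 go.py 574.5 223 44 1.5 50 9; python3 - <<'E'
from h import *
T=cam("top");S=cam("scene")
f=lambda c,x,y:cv2.resize(c[0][y:y+60,x:x+80],None,fx=5,fy=5,interpolation=3)
cv2.imwrite("pics/c4.png",np.hstack([f(T,150,165),f(S,300,215)]))
E
```

```text
now [577.1 228.5  40.9] jaw 1.9 q [0.36 0.6  1.72 0.   0.82 0.33] F [0.3 0.3 0.4] w 70.3 t 3.15
[-0.0031, -0.0028, 0.0054, 0.36, -0.06, -0.16]
```

View pics/c4.png

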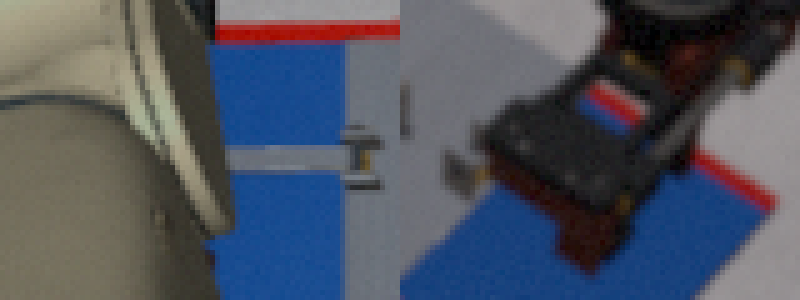

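>>> carry_out(commands=[[-0.003,-0.0025,0.005,0,0,0],[0,0,0,0,0,0],[0,0,0,0,0,0]], grip=0.68)

```text
t: 3.62
ee_pos: [577.5, 223.7, 48.6]
orientation: [1.193, 1.22, -1.177]
ft_force: [-0.3, -0.7, -0.6]
width: 43.6
```

>>> carry_out(commands=[[0,0,0,0,0,0],[0,0,0,0,0,0]], grip=0.72)

```text
t: 3.88
ee_pos: [577.8, 223.9, 49.1]
orientation: [1.193, 1.219, -1.176]
ft_force: [-0.1, -1.2, -0.6]
width: 25.3
```

>>> carry_out(commands=[[0.005,-0.002,0,0.4,0,0],[0,0,0,0,0,0]])

```text
t: 4.12
ee_pos: [575.5, 223.8, 43.5]
orientation: [1.198, 1.216, -1.182]
ft_force: [0.1, 0.7, 0.9]
width: 24.8
```

>>> carry_out(commands=[[0,0,0,0,0,0],[0,0,0,0,0,0]], grip=0.76)

```text
t: 4.38
ee_pos: [575.4, 223.9, 43.2]
orientation: [1.198, 1.216, -1.182]
ft_force: [-0.3, 0.2, 0.2]
width: 21.4
```

>>> carry_out(commands=[[0,0,0,0,0,0],[-0.004,0,0,0,0,0],[-0.004,0,0,0,0,0],[0,0,0,0,0,0]], grip=0.82)

```text
t: 4.88
ee_pos: [575.6, 223.9, 52.1]
orientation: [1.199, 1.216, -1.182]
ft_force: [0.2, -0.8, -0.2]
width: 15.7
```

```bash
python3 - <<'E'
from h import *
np.set_printoptions(precision=1,suppress=True)
T=cam("top");S=cam("scene")
o=ctrl.get_obs(); print(o["ee_pos"],o["ft_force"],o["width"])
for p in([574.4,223.1,52.7],o["ee_pos"],[579,52.8,14+9.5]): print(proj(T,p),proj(S,p))
f=lambda c,x,y:cv2.resize(c[0][y:y+60,x:x+80],None,fx=5,fy=5,interpolation=3)
cv2.imwrite("pics/c5.png",np.hstack([f(T,150,165),f(S,300,215)]))
E
```

```text
[575.4 223.8  51.8] [-0.2  0.2  0.1] 15.601711495351124
[190.3 196.5] [341.6 262. ]
[190.1 196.3] [341.6 262.6]
[251.6 197.4] [289.7 234.6]
```

View pics/c5.png

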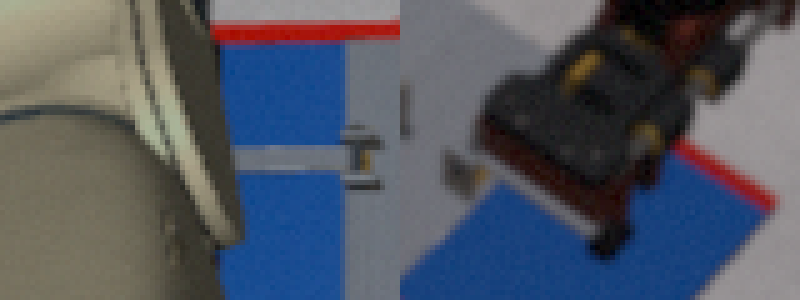

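Nothing was pinched, because the fingers closed past 22 mm. The picture shows the lever still shut and the roller unmoved at crop (605,245), just below the fingers in the image. I'll reopen, go deeper and pinch again.

>>> carry_out(commands=[[0,0,0,0,0,0],[0,0,0,0,0,0],[0,0,0,0,0,0],[0.008,0,0,0,0,0],[0.008,0,0,0,0,0],[0.002,0,0,0,0,0],[0,0,0,0,0,0]], grip=0.5)

```text
t: 5.85
ee_pos: [574.9, 223.7, 31.6]
orientation: [1.197, 1.217, -1.183]
ft_force: [-0.5, -0.5, 0.2]
width: 43.8
```

>>> carry_out(commands=[[0,0,0,0,0,0],[0,0,0,0,0,0],[0,0,0,0,0,0]], grip=0.72)

```text
t: 6.22
ee_pos: [575.1, 223.8, 31.9]
orientation: [1.197, 1.217, -1.183]
ft_force: [-0.0, -0.3, 0.2]
width: 24.8
```

>>> carry_out(commands=[[0,0,0,0,0,0],[0,0,0,0,0,0],[0,0,0,0,0,0]], grip=0.78)

```text
t: 6.6
ee_pos: [575.3, 223.8, 32.1]
orientation: [1.198, 1.216, -1.182]
ft_force: [0.9, 0.2, -0.1]
width: 19.3
```

```bash
python3 - <<'E'
from h import *
np.set_printoptions(precision=1,suppress=True)
S=cam("scene"); o=ctrl.get_obs(); p=o["ee_pos"]; print(p,o["width"])
x0,y0,f=300,215,10
g=cv2.resize(S[0][y0:y0+60,x0:x0+80],None,fx=f,fy=f,interpolation=3)
g=cv2.convertScaleAbs(g,alpha=1.6,beta=20)
def mark(q,col): u=(proj(S,q)-[x0,y0]+.5)*f; cv2.drawMarker(g,tuple(int(v) for v in u),col,0,14,2)
mark(p,(0,255,255))
for dy in(-10,10):
  for dx in(9.7,): mark(p+[dx,dy,0],(0,255,0)); mark(p+[dx,dy,30],(255,0,255))
cv2.imwrite("pics/c6.png",g)
E
```

```text
[575.3 223.8  32.2] 19.26259088599753
```

View pics/c6.png

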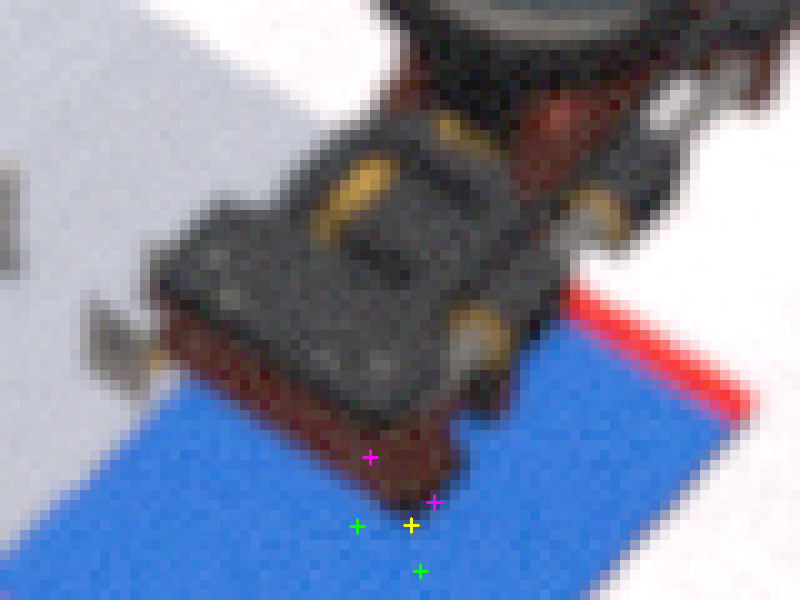

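```bash
python3 - <<'E'
from h import *
np.set_printoptions(precision=0,suppress=True)
S=cam("scene"); p=ctrl.get_obs()["ee_pos"]
for dz in(0,30,60,80,110,140):
  for dx in(10,22,57,89):
    print(dz,dx,[((proj(S,p+[dx,dy,dz])-[300,215]+.5)*10) for dy in(-37,-10,10,37)])
E
```

```text
0 10 [array([274., 468.]), array([357., 528.]), array([420., 572.]), array([506., 633.])]
0 22 [array([245., 496.]), array([328., 556.]), array([391., 601.]), array([478., 663.])]
0 57 [array([159., 579.]), array([242., 641.]), array([306., 687.]), array([393., 751.])]
0 89 [array([ 78., 657.]), array([162., 721.]), array([225., 769.]), array([312., 835.])]
30 10 [array([285., 399.]), array([370., 458.]), array([434., 503.]), array([522., 565.])]
30 22 [array([256., 427.]), array([341., 487.]), array([405., 532.]), array([493., 595.])]
30 57 [array([168., 510.]), array([253., 572.]), array([318., 619.]), array([407., 684.])]
30 89 [array([ 85., 589.]), array([171., 653.]), array([236., 701.]), array([325., 768.])]
60 10 [array([296., 326.]), array([383., 386.]), array([449., 431.]), array([539., 493.])]
60 22 [array([266., 354.]), array([353., 415.]), array([419., 460.]), array([509., 523.])]
60 57 [array([177., 438.]), array([264., 501.]), array([330., 548.]), array([421., 613.])]
60 89 [array([ 93., 517.]), array([180., 582.]), array([247., 631.]), array([338., 698.])]
80 10 [array
[... 387 characters left out ...]
[406., 259.]), array([474., 305.]), array([568., 368.])]
110 22 [array([286., 227.]), array([376., 288.]), array([444., 334.]), array([538., 398.])]
110 57 [array([194., 312.]), array([284., 375.]), array([353., 423.]), array([447., 489.])]
110 89 [array([106., 392.]), array([197., 457.]), array([266., 506.]), array([361., 574.])]
140 10 [array([329., 118.]), array([421., 179.]), array([491., 224.]), array([587., 288.])]
140 22 [array([298., 146.]), array([390., 208.]), array([460., 254.]), array([556., 318.])]
140 57 [array([204., 231.]), array([297., 295.]), array([367., 343.]), array([463., 409.])]
140 89 [array([115., 312.]), array([208., 378.]), array([279., 427.]), array([376., 496.])]
```

```bash
python3 - <<'E'
from h import *
np.set_printoptions(precision=0,suppress=True)
T=cam("top");S=cam("scene"); p=np.array([188.7,-595.5,183.5]); a=np.radians(-72.4); j=np.array([np.cos(a),np.sin(a),0])
for h in(0,30,60,80):
  for w in(-44,44): q=p+j*w+[0,0,h]; print(h,w,proj(S,q)*1.42,proj(T,q)*1.42)
E
```

```text
0 -44 [340.  75.] [712. 503.]
0 44 [310.  68.] [762. 487.]
30 -44 [339.  64.] [721. 506.]
30 44 [309.  57.] [773. 490.]
60 -44 [339.  52.] [731. 509.]
60 44 [308.  45.] [784. 492.]
80 -44 [338.  45.] [738. 511.]
80 44 [307.  37.] [792. 494.]
```

```bash
python3 - <<'E'
import cv2,numpy as np
a=cv2.imread("pics/scene0.png")[0:110,250:400]; b=cv2.imread("pics/top0.png")[440:590,680:790]
g=np.full((460,800,3),0,np.uint8); A=cv2.resize(a,None,fx=3,fy=3); B=cv2.resize(b,None,fx=3,fy=3); g[:330,:450]=A; g[:450,460:790]=B
cv2.imwrite("pics/c7.png",cv2.convertScaleAbs(g,alpha=1.5,beta=15))
E
```

```text
(no output)
```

View pics/c7.png

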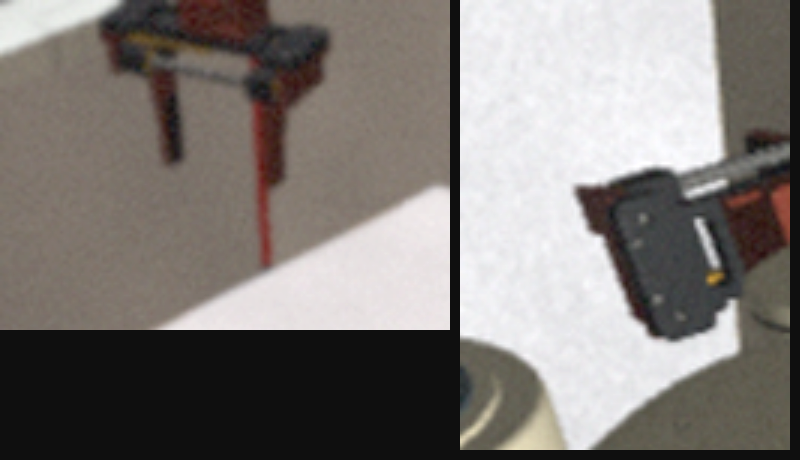

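The pictures at the start and now both put the visible fingertips about 30 mm above the reported TCP. That explains the missed pinch: at reported z = 32 the tips were only near the top of the roller. I'll reopen, descend a further 15 mm and check by feel.

>>> carry_out(commands=[[-0.004,0,0,0,0,0],[0,0,0,0,0,0],[0,0,0,0,0,0],[0.007,0,0,0,0,0],[0.006,0,0,0,0,0],[0.005,0,0,0,0,0],[0,0,0,0,0,0]], grip=0.5)

```text
t: 7.68
ee_pos: [575.0, 223.7, 16.6]
orientation: [1.197, 1.217, -1.183]
ft_force: [0.3, 0.2, 0.7]
width: 44.3
```

>>> carry_out(commands=[[0,0,0,0,0,0],[0,0,0,0,0,0],[0,0,0,0,0,0]], grip=0.73)

```text
t: 8.05
ee_pos: [575.2, 223.8, 16.7]
orientation: [1.197, 1.217, -1.183]
ft_force: [-0.3, -0.3, 0.1]
width: 23.9
```

>>> carry_out(commands=[[0,0,0,0,0,0],[0,0,0,0,0,0]], grip=0.78)

```text
t: 8.3
ee_pos: [575.5, 223.8, 17.0]
orientation: [1.198, 1.216, -1.183]
ft_force: [0.4, -0.5, -1.3]
width: 21.2
```

>>> carry_out(commands=[[0,0,0,0,0,0],[-0.003,0,0,0,0,0],[-0.003,0,0,0,0,0]], grip=0.8)

```text
t: 8.68
ee_pos: [575.3, 223.3, 22.8]
orientation: [1.197, 1.216, -1.183]
ft_force: [1.4, -2.0, -2.3]
width: 21.3
```

>>> carry_out(commands=[[-0.006,0,0.0005,0,0,0],[-0.006,0,0.001,0,0,0],[-0.006,0,0.002,0,0,0],[0,0,0,0,0,0]])

```text
t: 9.18
ee_pos: [575.7, 218.7, 43.5]
orientation: [1.197, 1.215, -1.183]
ft_force: [-0.4, -4.5, 3.5]
width: 21.1
```

>>> carry_out(commands=[[-0.009,0,0.0035,0,0,0],[-0.009,0,0.005,0,0,0],[-0.008,0,0.006,0,0,0],[0,0,0,0,0,0]])

```text
t: 9.68
ee_pos: [576.0, 202.0, 71.9]
orientation: [1.196, 1.214, -1.183]
ft_force: [0.5, -4.3, 2.2]
width: 21.8
```

>>> carry_out(commands=[[0,0,0,0,0,0],[0,0,0,0,0,0],[0,0,0,0,0,0],[0,0,0,0,0,0]], grip=0.2)

```text
t: 10.18
ee_pos: [575.6, 203.1, 72.1]
orientation: [1.198, 1.216, -1.182]
ft_force: [-0.3, 0.3, 0.2]
width: 57.9
```

>>> carry_out(commands=[[-0.03,0,0,0,0,0],[-0.04,0,0,0,0,0],[-0.04,0,0,0,0,0],[0,0,0,0,0,0]])

```text
t: 10.68
ee_pos: [573.8, 203.4, 183.8]
orientation: [1.196, 1.218, -1.184]
ft_force: [-0.1, -0.5, 0.4]
width: 70.2
```

```bash
python3 go.py 464.8 -220.5 90 81.7 55 10
```

```text
now [573.8 203.4 183.8] jaw 1.4 q [0.32 0.4  1.67 0.   1.07 0.3 ] F [-0.1 -0.5  0.4] w 70.2 t 10.68
[0.0102, -0.0134, 0.0468, -8.92, 0.02, -0.05]
[0.0102, -0.0205, 0.0442, -8.92, 0.02, -0.05]
[0.0102, -0.027, 0.0405, -8.92, 0.02, -0.05]
[0.0102, -0.033, 0.0358, -8.92, 0.02, -0.05]
[0.0102, -0.0381, 0.0303, -8.92, 0.02, -0.05]
[0.0103, -0.0423, 0.024, -8.92, 0.02, -0.05]
[0.0103, -0.0455, 0.0171, -8.92, 0.02, -0.05]
[0.0103, -0.0476, 0.0099, -8.92, 0.02, -0.05]
[0.0104, -0.0486, 0.0024, -8.92, 0.02, -0.05]
```

>>> carry_out(commands=[[0.0,-0.013,0.047,-8.9,0,0],[0.0,-0.0205,0.044,-8.9,0,0],[0.005,-0.027,0.0405,-8.9,0,0],[0.01,-0.033,0.036,-8.9,0,0],[0.01,-0.038,0.03,-8.9,0,0],[0.015,-0.042,0.024,-8.9,0,0],[0.015,-0.0455,0.017,-8.9,0,0],[0.015,-0.045,0.01,-8.9,0,0]], grip=0.5)

```text
t: 11.68
ee_pos: [479.0, -178.7, 102.9]
orientation: [0.204, 1.562, -0.197]
ft_force: [1.4, 0.4, 0.4]
width: 43.9
```

```bash
python3 go.py 464.8 -220.5 50 81.7 50 10
```

```text
now [ 479.  -178.7  102.9] jaw 75.4 q [-0.38  0.38  1.94  0.01  0.83 -1.7 ] F [1.4 0.4 0.4] w 43.9 t 11.68
[0.0263, -0.0221, -0.0016, -3.17, -0.01, -0.14]
[0.0264, -0.0219, -0.0028, -3.17, -0.01, -0.14]
```

>>> carry_out(commands=[[0.026,-0.022,-0.002,-3.2,0,-0.1],[0.026,-0.02,-0.003,-3.2,0,-0.1],[0,0,0,0,0,0]])

```text
t: 12.05
ee_pos: [460.3, -220.8, 45.3]
orientation: [0.116, 1.574, -0.11]
ft_force: [-0.1, -0.2, 0.0]
width: 44.3
```

```bash
python3 go.py 464.8 -220.5 -16 81.7 50 10; python3 - <<'E'
from h import *
T=cam("top");S=cam("scene")
f=lambda c,x,y,w,h:cv2.resize(c[0][y:y+h,x:x+w],None,fx=8,fy=8,interpolation=3)
g=np.hstack([f(T,215,172,50,36),f(S,255,195,50,36)]); h=np.hstack([f(T,320,205,50,36),f(S,225,150,50,36)])
g=cv2.convertScaleAbs(np.vstack([g,h]),alpha=1.5,beta=10)
cv2.imwrite("pics/c8.png",g); np.savez("open.npz",T=T[0],S=S[0])
E
```

```text
now [ 460.3 -220.8   45.3] jaw 81.8 q [-0.47  0.47  1.96  0.    0.71 -1.9 ] F [-0.1 -0.2  0. ] w 44.3 t 12.05
[0.0307, 0.0004, 0.0024, 0.03, -0.18, -0.1]
[0.0307, 0.0004, 0.0023, 0.03, -0.18, -0.1]
```

View pics/c8.png

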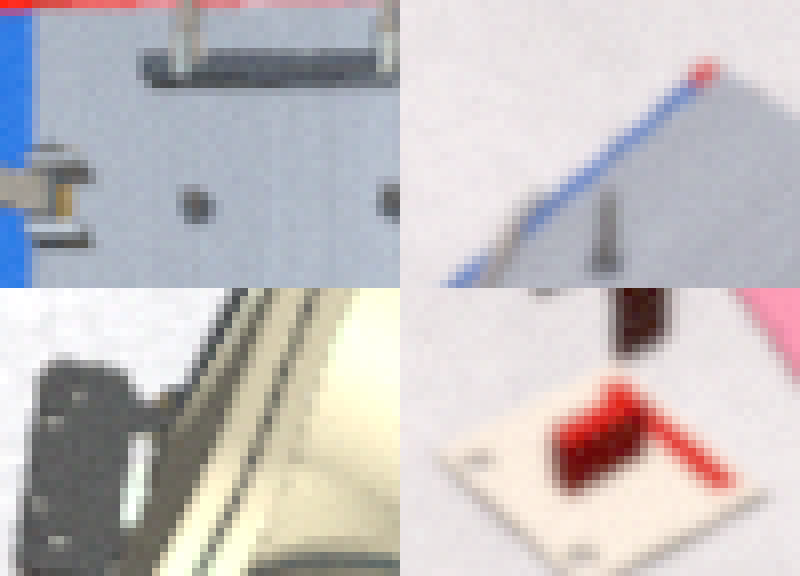

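```bash
python3 - <<'E'
from h import *
np.set_printoptions(precision=1,suppress=True)
T=cam("top");S=cam("scene")
o,d=ray(S,(254.3-.4,158.2-.4)); q=np.array([464,-193.])
s=((q-o[:2])@d[:2])/(d[:2]@d[:2]); print("finger tip",o+s*d)
for z in(60,65,70,75,80,85): print(z,onz(S,(253.9,157.8),z))
# posts: dark pixels on plate
D=np.load("open.npz")
for n,c,boxes in(("T",T,((236,193,246,203),(260,193,270,203))),):
    g=cv2.cvtColor(D[n],cv2.COLOR_BGR2GRAY).astype(float)
    for x0,y0,x1,y1 in boxes:
        w=g[y0:y1,x0:x1]; print(w.astype(int)); m=np.clip(np.median(w)-10-w,0,None); yy,xx=np.mgrid[y0:y1,x0:x1]; u=((xx*m).sum()/m.sum(),(yy*m).sum()/m.sum()); print(u,onz(c,u,23.5+20))
g=cv2.cvtColor(D["S"],cv2.COLOR_BGR2GRAY); print(g[214:246,276:306:1][::1,:])
E
```

```text
finger tip [ 466.3 -195.2   83.5]
60 [ 447.4 -214.9   60. ]
65 [ 451.4 -210.7   65. ]
70 [ 455.4 -206.5   70. ]
75 [ 459.4 -202.3   75. ]
80 [ 463.5 -198.1   80. ]
85 [ 467.5 -193.9   85. ]
[[113 113 116 114 116 114 114 117 113 114]
 [113 116 116 114 114 115 115 115 111 113]
 [112 105  96  93 106 115 115 114 114 115]
 [114  97  74  66  73 103 115 114 114 115]
 [116  92  62  56  53  80 108 116 114 115]
 [115  97  67  57  53  83 108 115 115 115]
 [114 112  80  66  73  99 112 114 116 114]
 [114 115 109 106 109 113 114 114 115 115]
 [113 114 114 114 117 114 113 114 116 117]
 [116 116 116 113 118 116 113 116 115 114]]
(np.float64(239.12943262411346), np.float64(197.37943262411346)) [574.8  86.7  43.5]
[[119 121 121 121 119 116 121 121 119 119]
 [120 120 112 108 109 112 119 120 119 118]
 [121 118 103  83  80  97 115 120 118 116]
 [121 122  91  59  63  82 111 119 119 119]
 [119 115  84  60  55  62 102 121 121 119]
 [120 119  91  63  58  72 107 121 120 117]
 [119 119 116 103  86 100 117 120 121 117]
 [121 121 121 119 114 115 119 121 119 115]
 [118 119 121 123 120 118 118 120 119 117]
 [117 1
[... 3421 characters left out ...]
 99 102 107 112 111 114
  110 114 112 107  90  71  62  75  97 108 111 112]
 [ 57  71  85  95 107 111 114 114 112 109 108 101  99 105 110 110 112 111
  113 110 114 108  87  68  66  73  91 107 111 113]
 [ 48  54  63  74  90 102 110 111 112 108 103 102 103 110 110 111 112 111
  112 114 112 110  94  86  83  84  98 111 111 112]
 [ 49  48  55  58  69  86 102 108 110 109 100 100 106 109 110 109 111 112
  111 112 112 115 107 104 100 103 106 111 110 113]
 [ 47  45  46  53  53  66  84  97 103 101  98 102 109 112 112 110 113 112
  112 112 114 111 111 111 112 111 110 111 112 111]
 [ 62  52  47  49  51  55  65  81  93  98  93 105 110 110 112 112 112 111
  114 112 113 113 113 113 112 112 115 113 114 114]]
```

>>> carry_out(commands=[[0.025,0,0.0023,0,-0.1,-0.1],[0.018,0,0.002,0,-0.1,0],[0.008,0,0,0,0,0],[0,0,0,0,0,0]])

```text
t: 12.75
ee_pos: [472.5, -219.8, 0.4]
orientation: [0.106, 1.557, -0.112]
ft_force: [0.5, 0.2, 0.3]
width: 43.9
```

```bash
python3 go.py 464.9 -220.6 -20 81.7 50 10; python3 - <<'E'
from h import *
S=cam("scene")
g=cv2.resize(S[0][145:195,220:285],None,fx=11,fy=11,interpolation=3)
cv2.imwrite("pics/c9.png",cv2.convertScaleAbs(g,alpha=1.5,beta=10))
E
```

```text
now [ 472.5 -219.8    0.4] jaw 82.0 q [-0.46  0.56  1.96  0.    0.61 -1.89] F [0.5 0.2 0.3] w 43.9 t 12.75
[0.0203, -0.0018, -0.0076, 0.34, 0.63, 0.15]
```

>>> carry_out(commands=[[0.004,-0.0015,-0.0076,0.3,0.6,0.15],[0.005,0,0,0,0,0],[0.004,0,0,0,0,0],[0,0,0,0,0,0]])

```text
t: 13.3
ee_pos: [465.3, -220.9, -11.8]
orientation: [0.113, 1.565, -0.114]
ft_force: [-0.4, 0.3, 0.6]
width: 44.1
```

```bash
python3 go.py 464.9 -220.6 -20 81.7 50 10
```

```text
now [ 465.3 -220.9  -11.8] jaw 81.7 q [-0.47  0.58  1.97  0.    0.59 -1.89] F [-0.4  0.3  0.6] w 44.1 t 13.3
[0.0082, 0.0002, -0.0004, -0.0, 0.15, 0.04]
```

>>> carry_out(commands=[[0.004,0,0,0,0.1,0],[0.003,0,0,0,0,0],[0,0,0,0,0,0]])

```text
t: 13.68
ee_pos: [465.4, -220.9, -19.3]
orientation: [0.113, 1.567, -0.114]
ft_force: [-0.2, 0.9, -1.3]
width: 43.8
```

>>> carry_out(commands=[[0,0,0,0,0,0],[0,0,0,0,0,0],[0,0,0,0,0,0],[0,0,0,0,0,0],[0,0,0,0,0,0]], grip=0.8)

```text
t: 14.3
ee_pos: [465.6, -221.0, -19.1]
orientation: [0.113, 1.567, -0.115]
ft_force: [0.7, 0.1, -0.5]
width: 17.4
```

>>> carry_out(commands=[[0,0,0,0,0,0],[0,0,0,0,0,0],[0,0,0,0,0,0]], grip=1.0)

```text
t: 14.68
ee_pos: [465.6, -221.0, -19.1]
orientation: [0.113, 1.567, -0.115]
ft_force: [0.2, 0.1, -0.3]
width: 12.1
```

>>> carry_out(commands=[[-0.005,0,0,0,0,0],[-0.01,0,0,0,0,0],[-0.01,0,0,0,0,0],[0,0,0,0,0,0]])

```text
t: 15.18
ee_pos: [465.7, -221.0, 8.0]
orientation: [0.113, 1.566, -0.115]
ft_force: [0.1, 0.4, -0.5]
width: 11.8
```

```bash
python3 go.py 542 54 100 91.5 50 9; python3 - <<'E'
from h import *
S=cam("scene")
g=cv2.resize(S[0][140:190,215:285],None,fx=11,fy=11,interpolation=3)
cv2.imwrite("pics/c9.png",cv2.convertScaleAbs(g,alpha=1.5,beta=10))
E
```

```text
now [ 465.7 -221.     8. ] jaw 81.7 q [-0.47  0.54  1.97 -0.    0.63 -1.89] F [ 0.1  0.4 -0.5] w 11.8 t 15.18
[-0.0154, 0.0472, 0.006, -1.63, 0.01, 0.01]
[-0.0154, 0.047, 0.0073, -1.63, 0.01, 0.01]
[-0.0154, 0.0468, 0.0087, -1.63, 0.01, 0.01]
[-0.0154, 0.0465, 0.01, -1.63, 0.01, 0.01]
[-0.0154, 0.0462, 0.0113, -1.63, 0.01, 0.01]
[-0.0153, 0.0459, 0.0126, -1.63, 0.01, 0.01]
```

View pics/c9.png

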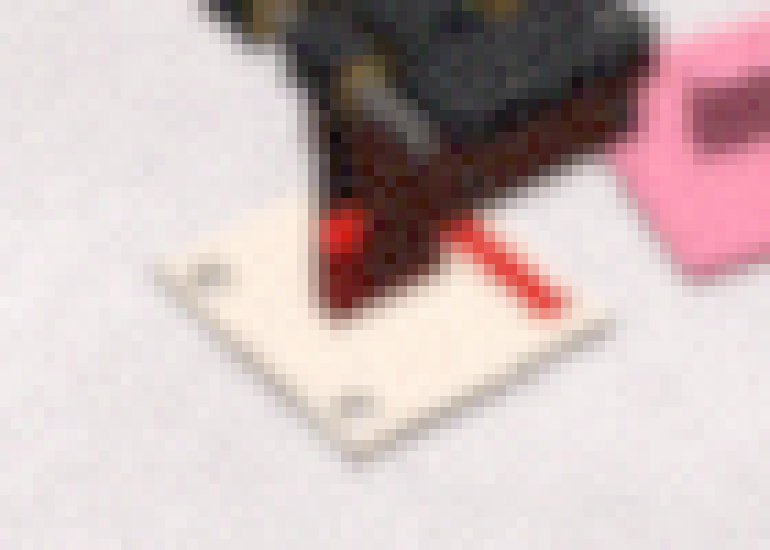

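The board is gripped (width 12) and lifted level. Its holes show at crop (210,272) and (352,403). Next I'll carry it above the posts.

>>> carry_out(commands=[[-0.03,0.02,0.006,-1.6,0,0],[-0.03,0.045,0.007,-1.6,0,0],[0,0.047,0.0085,-1.6,0,0],[0,0.0465,0.01,-1.6,0,0],[0,0.046,0.011,-1.6,0,0],[0,0.046,0.0125,-1.6,0,0],[0,0,0,0,0,0]])

```text
t: 16.1
ee_pos: [539.4, 32.4, 69.2]
orientation: [-0.02, 1.568, 0.02]
ft_force: [-0.4, -0.0, -1.4]
width: 11.8
```

```bash
python3 go.py 542.5 51.2 66 91.5 50 9; python3 - <<'E'
from h import *
S=cam("scene"); np.set_printoptions(precision=1,suppress=True)
for p in((234.1,164.7),(247,176.6)): print(onz(S,(p[0]-.45,p[1]-.45),33))
print("posts",onz(S,(280.3,228.5),23.5),onz(S,(300.2,241.7),23.5),onz(S,(280.5,218),63.5),onz(S,(300.1,232),63.5))
E
```

```text
now [539.4  32.4  69.2] jaw 91.5 q [ 0.04  0.46  1.89 -0.    0.78 -1.56] F [-0.4 -0.  -1.4] w 11.8 t 16.1
[0.0032, 0.0187, 0.0036, -0.05, 0.14, 0.02]
[ 491.8 -262.2   33. ]
[ 502.4 -193.2   33. ]
posts [580.6  19.3  23.5] [578.1  90.2  23.5] [577.9  16.8  63.5] [578.9  87.9  63.5]
```

>>> carry_out(commands=[[0.004,0.015,0.0036,0,0.1,0],[0.006,0.004,0.001,0,0,0],[0,0,0,0,0,0]])

```text
t: 16.52
ee_pos: [541.9, 49.1, 57.8]
orientation: [-0.017, 1.573, 0.016]
ft_force: [-0.5, 0.6, -1.1]
width: 11.7
```

```bash
python3 go.py 543.9 52 56 91.5 50 9
```

```text
now [541.9  49.1  57.8] jaw 91.2 q [ 0.07  0.49  1.89 -0.    0.77 -1.52] F [-0.5  0.6 -1.1] w 11.7 t 16.52
[0.0018, 0.0029, 0.0021, -0.31, -0.13, 0.06]
```

>>> carry_out(commands=[[0.001,0.003,0.002,-0.3,-0.1,0.1],[0,0,0,0,0,0]])

```text
t: 16.77
ee_pos: [543.8, 51.4, 56.5]
orientation: [-0.019, 1.572, 0.02]
ft_force: [-0.8, -0.3, -0.6]
width: 11.7
```

```bash
python3 go.py 543.9 52 56 91.5 50 9; cat > m3.py <<'E'
from h import *
np.set_printoptions(precision=1,suppress=True)
S=cam("scene"); o=ctrl.get_obs(); z=o["ee_pos"][2]+19+6
a=np.radians(1.5); X=np.array([np.cos(a),np.sin(a),0]); Y=np.array([-X[1],X[0],0])
D=np.load("open.npz")["S"]
# post axis world (camera S) at mid height from base & tip rows
P=[(onz(S,b,23.5)+onz(S,t,63.5))/2 for b,t in(((280.3,228.5),(280.5,218)),((300.2,241.7),(300.1,232)))]
f=11; x0,y0=255,195
g=cv2.resize(S[0][y0:y0+50,x0:x0+70],None,fx=f,fy=f,interpolation=3); g=cv2.convertScaleAbs(g,alpha=1.5,beta=10)
for p in P:
    c=np.array([p[0],p[1],z]); q=[((proj(S,c+5*i*X+5*j*Y)-[x0,y0]+.5)*f).astype(int) for i,j in((1,1),(1,-1),(-1,-1),(-1,1))]
    cv2.polylines(g,[np.array(q)],True,(0,200,0),1); print(p,proj(S,c))
cv2.imwrite("pics/c10.png",g)
gr=cv2.cvtColor(S[0],cv2.COLOR_BGR2GRAY)
for p in P:
    u=proj(S,[p[0],p[1],z]); i,j=int(round(u[1])),int(round(u[0])); print(j-6,i-5);print(gr[i-5:i+6,j-6:j+7])
E
python3 m3.py
```

```text
now [543.8  51.4  56.5] jaw 91.4 q [ 0.07  0.49  1.88  0.    0.77 -1.52] F [-0.8 -0.3 -0.6] w 11.7 t 16.77
[0.0005, 0.0006, 0.0002, -0.06, -0.05, -0.05]
[579.3  18.1  43.5] [280.6 214.1]
[578.5  89.   43.5] [300.9 227.7]
275 209
[[151 147 150 151 154 157 156 157 157 157 157 157 155]
 [151 152 152 153 156 157 157 158 158 156 156 157 156]
 [150 153 154 156 156 153 154 155 157 158 157 158 158]
 [151 154 156 153 148 138 139 144 153 156 157 157 157]
 [146 152 152 146 130 110 105 124 143 154 157 157 158]
 [129 138 144 137 114  94  91 113 134 152 158 155 159]
 [126 119 123 130 123 113 117 129 143 152 156 157 157]
 [136 113 102 112 123 131 140 146 153 158 156 157 157]
 [127 102  89  93 107 124 139 153 156 157 156 157 157]
 [105  91  96 102 102 102 115 133 146 153 157 156 158]
 [ 92 100 109 112 106  90  89 109 126 143 153 157 158]]
295 223
[[157 156 157 157 158 156 157 156 156 156 157 157 157]
 [157 157 158 158 155 154 154 155 156 156 157 157 157]
 [155 156 157 154 149 139 138 145 153 156 156 158 158]
 [147 152 155 148 133 114 111 126 143 154 155 155 158]
 [121 138 145 141 124 110 105 115 135 152 156 156 151]
 [104 115 128 135 131 124 123 129 142 153 155 149 138]
 [108 105 107 119 131 137 138 145 151 153 151 137 119]
 [113 110 105 105 113 127 140 150 153 149 136 119 111]
 [118 114 113 109 103 106 120 135 142 132 118 108 113]
 [116 118 115 113 105  91  95 108 115 110 109 110 114]
 [117 116 114 111 104  86  85  92 100 107 113 115 114]]
```

View pics/c10.png

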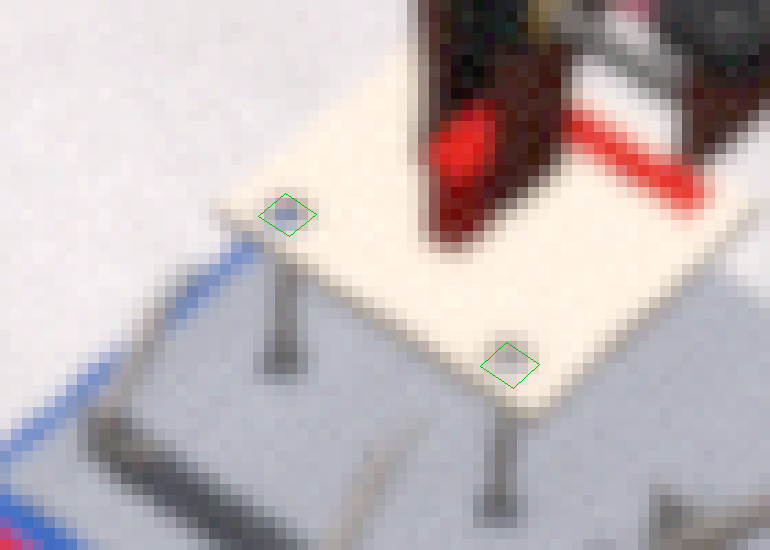

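The holes, dark at crop (287,210) and (511,355), coincide with the predicted post squares to within about 2 mm. I'll lower the board and watch the force.

>>> carry_out(commands=[[0.004,0.0004,0.0007,0,0,0],[0.004,0,0,0,0,0],[0.002,0,0,0,0,0],[0,0,0,0,0,0]])

```text
t: 17.32
ee_pos: [544.4, 51.5, 45.9]
orientation: [-0.019, 1.571, 0.02]
ft_force: [0.8, -0.3, -1.1]
width: 12.3
```

>>> carry_out(commands=[[0.0025,0,0,0,0,0],[0.0025,0,0,0,0,0]])

```text
t: 17.58
ee_pos: [544.6, 51.5, 40.8]
orientation: [-0.019, 1.571, 0.02]
ft_force: [0.5, 0.4, -1.2]
width: 11.6
```

>>> carry_out(commands=[[0.0025,0,0,0,0,0],[0.0015,0,0,0,0,0]])

```text
t: 17.82
ee_pos: [544.5, 51.5, 36.5]
orientation: [-0.019, 1.571, 0.02]
ft_force: [0.6, -0.2, -0.6]
width: 11.6
```

>>> carry_out(commands=[[0.0025,0,0,0,0,0],[0.0015,0,0,0,0,0]])

```text
t: 18.08
ee_pos: [544.5, 51.6, 32.2]
orientation: [-0.019, 1.571, 0.02]
ft_force: [0.4, 0.1, -1.5]
width: 11.9
```

>>> carry_out(commands=[[0.0025,0,0,0,0,0],[0.0015,0,0,0,0,0]])

```text
t: 18.32
ee_pos: [544.6, 51.5, 27.9]
orientation: [-0.019, 1.571, 0.02]
ft_force: [-0.4, 0.5, -1.0]
width: 11.8
```

>>> carry_out(commands=[[0.003,0,0,0,0,0],[0.003,0,0,0,0,0],[0.002,0,0,0,0,0],[0,0,0,0,0,0]])

```text
t: 18.82
ee_pos: [544.4, 51.5, 19.1]
orientation: [-0.019, 1.571, 0.02]
ft_force: [-1.0, 0.9, -1.5]
width: 12.0
```

>>> carry_out(commands=[[0.002,0,0,0,0,0],[0.001,0,0,0,0,0]])

```text
t: 19.08
ee_pos: [544.6, 51.6, 16.1]
orientation: [-0.019, 1.571, 0.02]
ft_force: [0.0, 0.2, -0.7]
width: 12.0
```

>>> carry_out(commands=[[0.0015,0,0,0,0,0],[0.001,0,0,0,0,0]])

```text
t: 19.32
ee_pos: [544.6, 51.6, 13.5]
orientation: [-0.019, 1.571, 0.02]
ft_force: [-0.5, 1.2, -1.8]
width: 12.1
```

>>> carry_out(commands=[[0.0015,0,0,0,0,0],[0.001,0,0,0,0,0]])

```text
t: 19.58
ee_pos: [544.7, 51.6, 10.8]
orientation: [-0.019, 1.571, 0.02]
ft_force: [-0.1, -0.4, -0.9]
width: 11.9
```

>>> carry_out(commands=[[0.001,0,0,0,0,0],[0.001,0,0,0,0,0]])

```text
t: 19.82
ee_pos: [544.7, 51.6, 8.7]
orientation: [-0.019, 1.571, 0.02]
ft_force: [0.9, 1.3, -1.0]
width: 11.8
```

>>> carry_out(commands=[[0.001,0,0,0,0,0],[0.001,0,0,0,0,0]])

```text
t: 20.08
ee_pos: [544.6, 51.6, 6.6]
orientation: [-0.019, 1.571, 0.02]
ft_force: [-1.8, 1.0, 4.1]
width: 11.9
```

>>> carry_out(commands=[[0.001,0,0,0,0,0]])

```text
t: 20.2
ee_pos: [544.7, 51.6, 6.1]
orientation: [-0.019, 1.571, 0.02]
ft_force: [-3.6, 0.3, 13.2]
width: 11.8
```

Contact is at an underside height of about 25 mm, which matches the plate measured at 23–25 mm. Now I'll release and retreat.

>>> carry_out(commands=[[-0.0005,0,0,0,0,0],[0,0,0,0,0,0],[0,0,0,0,0,0],[0,0,0,0,0,0]], grip=0.6)

```text
t: 20.7
ee_pos: [545.1, 51.6, 6.8]
orientation: [-0.019, 1.57, 0.02]
ft_force: [-0.7, -0.3, -0.1]
width: 35.3
```

>>> carry_out(commands=[[-0.01,0,0,0,0,0],[-0.04,0,0,0,0,0],[-0.05,0,0,0,0,0],[-0.05,0,0,0,0,0],[0,0,0,0,0,0]])

```text
t: 21.32
ee_pos: [545.0, 51.5, 163.1]
orientation: [-0.019, 1.57, 0.02]
ft_force: [-0.0, -0.6, 0.6]
width: 35.2
```

```bash
python3 go.py 574.5 185 150 1.5 50 9; cat > m4.py <<'E'
from h import *
np.set_printoptions(precision=1,suppress=True)
T=cam("top");S=cam("scene")
# fin: dark/bright red blobs near predicted filed place
for n,c in(("T",T),("S",S)):
    H,s,v=cv2.split(cv2.cvtColor(c[0],cv2.COLOR_BGR2HSV)); m=(((H<8)|(H>172))&(s>110)).astype(np.uint8)
    k,l,st,ce=cv2.connectedComponentsWithStats(m)
    u=proj(c,[542,52,45]); print(n,"pred fin",u)
    for i in range(1,k):
        if st[i,4]>15 and np.hypot(*(ce[i]-u))<50: print(st[i],ce[i],onz(c,ce[i],61 if n=="T" else 45))
    # white board pixels around
    w=((v>150)&(s<40)).astype(np.uint8); u=u.astype(int); sub=w[u[1]-30:u[1]+30,u[0]-30:u[0]+30]
    k,l,st,ce=cv2.connectedComponentsWithStats(sub)
    for i in range(1,k):
        if 300<st[i,4]<2500:
            q=np.argwhere(l==i)[:,::-1].astype(np.float32)+[u[0]-30,u[1]-30]; p=np.array([onz(c,a,31) for a in q])[:,:2].astype(np.float32); print("white",st[i],cv2.minAreaRect(p))
E
python3 m4.py
```

```text
now [545.   51.5 163.1] jaw 91.4 q [ 0.07  0.34  1.82  0.    0.99 -1.52] F [-0.  -0.6  0.6] w 35.2 t 21.32
[0.0013, 0.0133, 0.0033, 8.99, -0.0, -0.01]
[0.0013, 0.0136, 0.0012, 8.99, -0.0, -0.01]
[0.0013, 0.0136, -0.001, 8.99, -0.0, -0.01]
[0.0013, 0.0133, -0.0031, 8.99, -0.0, -0.01]
[0.0013, 0.0127, -0.0051, 8.99, -0.0, -0.01]
[0.0013, 0.0117, -0.0071, 8.99, -0.0, -0.01]
[0.0013, 0.0105, -0.0088, 8.99, -0.0, -0.01]
[0.0013, 0.009, -0.0103, 8.99, -0.0, -0.01]
[0.0013, 0.0072, -0.0116, 8.99, -0.0, -0.01]
[0.0013, 0.0053, -0.0126, 8.99, -0.0, -0.01]
T pred fin [251.2 208.8]
[271 168   8   5  33] [274.5 169.6] [651.6 -12.6  61. ]
[251 189   8   9  37] [255.9 194.3] [580.4  38.6  61. ]
[273 232   8   4  31] [276.4 233.5] [471.  -19.5  61. ]
S pred fin [298.6 221.9]
[304 171  16  17 135] [310.4 179. ] [387.3 -34.2  45. ]
[293 212  24  17 156] [301.5 220.3] [532.   54.2  45. ]
white [  0   0  60  30 820] ((483.44293212890625, 1.7488555908203125), (115.08280944824219, 176.68359375), 43.50856018066406)
white [ 14  18  39  35 446] ((542.787353515625, 50.67338943481445), (85.99046325683594, 98.00603485107422), 0.7253859639167786)
```

The board lies flat at (542.8, 50.7), with 86×98 mm visible, close to its expected filed place, so it stayed put on release. Next I'll press the lever down with closed fingers.

>>> carry_out(commands=[[0,0.045,0.01,0,0,0],[0,0.045,0.012,0,0,0],[0,0.043,0.012,0,0,0],[0.01,0,0,0,0,0],[0.01,0,0,0,0,0],[0,0,0,0,0,0]], grip=1.0)

```text
t: 22.18
ee_pos: [566.1, 184.8, 127.7]
orientation: [-0.021, 1.595, 0.014]
ft_force: [0.8, 0.2, -0.1]
width: 0.3
```

```bash
python3 go.py 575.4 190 110 91.5 50 9; python3 - <<'E'
from h import *
np.set_printoptions(precision=1,suppress=True)
T=cam("top");S=cam("scene")
for n,c in(("T",T),("S",S)):
    v=c[0].max(2); u=proj(c,[574,187,120]).astype(int); print(n,u); print(v[u[1]-9:u[1]+10,u[0]-9:u[0]+10])
E
```

```text
now [566.1 184.8 127.7] jaw 91.3 q [ 0.29  0.46  1.72  0.    0.99 -1.3 ] F [ 0.8  0.2 -0.1] w 0.3 t 22.18
[0.0174, 0.0051, 0.0099, -0.23, -1.37, 0.26]
T [198 191]
[[169 172 169 130  81 140 169 170 171 135  82  61  58  57  60  58  57  43
   90]
 [166 168 171 134  73 137 170 169 169 158 105  59  56  58  57  57  56  41
   90]
 [161 171 170 161 104 118 162 170 172 168 115  56  62  58  61  59  59  43
   89]
 [159 170 172 170 122  98 156 173 172 169 122  64  58  57  58  55  59  50
   69]
 [150 171 171 173 135  87 146 176 176 178 150  95  60  62  58  60  59  54
   47]
 [156 170 175 174 140  81 143 175 178 178 161 110  57  60  59  61  60  56
   47]
 [148 167 175 176 165 110 107 160 178 176 168 118  59  58  59  58  60  58
   47]
 [119 156 176 177 174 128  96 156 181 180 175 128  71  58  59  57  60  56
   48]
 [100 145 174 177 177 142  86 149 180 179 177 154 102  59  60  59  59  59
   64]
 [ 82 142 172 179 178 155  96 142 178 179 179 166 111  52  60  59  60  61
   62]
 [ 59  96 155 179 177 172 118 110 162 177 178 171 121  62  62  58  61  58
   56]
 [ 57  64 142 177 177 177 138  90 149 175 175 
[... 1454 characters left out ...]
  26  11  10  12   9  40  73 104 119 123 123
  111]
 [108 102  99  90  70  37  15  18  17  17  19  38  70 100 118 122 126 126
  123]
 [100  93  89  77  61  34  15  14   9  24  38  71 100 118 123 126 125 125
  126]
 [ 83  82  82  78  74  65  41  22  15  36  70  98 116 124 127 126 127 125
  127]
 [ 80  80  88  96 100  98  85  66  60  76 100 116 123 126 126 126 127 126
  128]
 [ 97 107 105 111 112 117 113 106 104 113 119 124 125 124 125 126 126 126
  128]
 [113 115 113 118 121 125 125 123 122 123 125 125 124 126 125 127 125 126
  126]
 [118 115 117 121 124 123 125 125 128 127 125 125 124 126 125 125 126 127
  127]
 [115 115 123 124 124 127 126 124 126 126 124 125 127 124 125 125 126 125
  124]]
```

>>> carry_out(commands=[[0.01,0.004,0.0095,-0.2,-1.3,0.2],[0.006,0,0,0,0,0],[0,0,0,0,0,0]])

```text
t: 22.65
ee_pos: [576.9, 187.1, 113.6]
orientation: [-0.018, 1.568, 0.018]
ft_force: [-0.4, -0.9, 0.0]
width: 0.5
```

>>> carry_out(commands=[[0.002,0,0,0,0,0],[0.002,0,0,0,0,0]])

```text
t: 22.9
ee_pos: [577.3, 186.9, 110.2]
orientation: [-0.017, 1.567, 0.017]
ft_force: [0.1, -1.0, -0.1]
width: 0.5
```

>>> carry_out(commands=[[0.002,0,0,0,0,0],[0.002,0,0,0,0,0]])

```text
t: 23.15
ee_pos: [577.4, 186.9, 106.3]
orientation: [-0.017, 1.567, 0.017]
ft_force: [-0.0, -0.3, -1.3]
width: 0.5
```

>>> carry_out(commands=[[0.002,0,0,0,0,0],[0.002,0,0,0,0,0]])

```text
t: 23.4
ee_pos: [577.3, 187.0, 102.0]
orientation: [-0.017, 1.567, 0.018]
ft_force: [1.4, 0.5, -0.9]
width: 0.4
```

>>> carry_out(commands=[[0.002,0.0005,-0.0005,0,0,0],[0.002,0.0005,0,0,0,0]])

```text
t: 23.65
ee_pos: [576.8, 188.0, 97.6]
orientation: [-0.017, 1.567, 0.018]
ft_force: [-0.2, 0.5, 0.0]
width: 0.3
```

>>> carry_out(commands=[[0.002,0.001,0,0,0,0],[0.002,0.001,0,0,0,0]])

```text
t: 23.9
ee_pos: [576.7, 190.2, 93.3]
orientation: [-0.017, 1.567, 0.018]
ft_force: [0.1, 0.4, 0.2]
width: 0.8
```

>>> carry_out(commands=[[0.002,0.001,0,0,0,0],[0.002,0.001,0,0,0,0]])

```text
t: 24.15
ee_pos: [576.8, 192.3, 89.2]
orientation: [-0.017, 1.567, 0.018]
ft_force: [-0.2, 0.4, 4.3]
width: 0.7
```

>>> carry_out(commands=[[0.0025,0.0022,0,0,0,0],[0.0025,0.0022,0,0,0,0],[0.0025,0.0022,0,0,0,0],[0.0025,0.0022,0,0,0,0]])

```text
t: 24.65
ee_pos: [577.2, 202.2, 81.5]
orientation: [-0.016, 1.566, 0.018]
ft_force: [-2.2, -1.3, 6.6]
width: 0.4
```

>>> carry_out(commands=[[0.003,0.0022,0,0,0,0],[0.003,0.0022,0,0,0,0],[0.003,0.002,0,0,0,0],[0.003,0.002,0,0,0,0]])

```text
t: 25.15
ee_pos: [577.2, 211.3, 72.7]
orientation: [-0.016, 1.565, 0.018]
ft_force: [-2.7, -1.0, 9.0]
width: 0.2
```

>>> carry_out(commands=[[0.0035,0,0,0,0,0],[0.0035,0.0005,0,0,0,0],[0.0035,0.0005,0,0,0,0],[0.0035,0.001,0,0,0,0]])

```text
t: 25.65
ee_pos: [577.7, 217.7, 64.0]
orientation: [-0.011, 1.563, 0.022]
ft_force: [-5.4, 1.6, 11.4]
width: 0.6
```

>>> carry_out(commands=[[0.0035,0.001,0,0,0,0],[0.0035,0.001,0,0,0,0],[0.0035,0.001,0,0,0,0],[0.0035,0.001,0,0,0,0]])

```text
t: 26.15
ee_pos: [577.4, 225.0, 54.3]
orientation: [-0.008, 1.562, 0.024]
ft_force: [-2.6, 0.2, 9.0]
width: 0.4
```

>>> carry_out(commands=[[0.003,0.001,0,0,0,0],[0.003,0.001,0,0,0,0],[0.003,0.0005,0,0,0,0],[0.003,0.0005,0,0,0,0]])

```text
t: 26.65
ee_pos: [577.2, 229.4, 44.8]
orientation: [-0.007, 1.562, 0.025]
ft_force: [-2.4, 0.5, 7.2]
width: 0.5
```

>>> carry_out(commands=[[0.003,-0.002,0,0,0,0],[0.003,-0.002,0,0,0,0],[0.003,-0.002,0,0,0,0],[0.002,0,0,0,0,0]])

```text
t: 27.15
ee_pos: [577.3, 232.4, 37.5]
orientation: [0.004, 1.56, 0.032]
ft_force: [-1.5, -1.3, 4.0]
width: 0.2
```

>>> carry_out(commands=[[0.002,-0.001,0,0,0,0],[0.002,0,0,0,0,0],[0.0015,0,0,0,0,0]])

```text
t: 27.52
ee_pos: [577.4, 233.6, 32.6]
orientation: [0.007, 1.559, 0.034]
ft_force: [-2.6, 3.1, 4.2]
width: 0.7
```

>>> carry_out(commands=[[0.001,0,0,0,0,0],[0.001,0,0,0,0,0]])

```text
t: 27.78
ee_pos: [577.5, 233.9, 30.3]
orientation: [0.007, 1.559, 0.034]
ft_force: [-2.0, 3.7, 2.5]
width: 0.7
```

```bash
python3 go.py 576 224 30 91.5 50 9
```

```text
now [577.5 233.9  30.3] jaw 91.0 q [ 0.35  0.61  1.73  0.03  0.78 -1.26] F [-2.   3.7  2.5] w 0.7 t 27.77
[0.0, -0.0099, -0.0017, -0.53, 0.68, -1.51]
```

>>> carry_out(commands=[[0.0005,-0.006,-0.001,-0.3,0.3,-0.8],[0.0005,-0.005,0,-0.2,0.3,-0.7],[0.0005,0,0,0,0,0]])

```text
t: 28.15
ee_pos: [577.5, 221.1, 28.2]
orientation: [-0.023, 1.569, 0.019]
ft_force: [-1.0, -1.1, 1.7]
width: 0.6
```

```bash
python3 go.py 576 224 30 91.5 50 9
```

```text
now [577.5 221.1  28.2] jaw 91.5 q [ 0.35  0.62  1.73 -0.    0.79 -1.25] F [-1.  -1.1  1.7] w 0.6 t 28.15
[-0.0018, 0.003, -0.0014, 0.02, 0.1, 0.17]
```

Well aligned now. I'll press on in 1 mm steps until the hard stop.

>>> carry_out(commands=[[0.001,0.0005,0,0,0,0],[0.001,0.0005,0,0,0,0]])

```text
t: 28.4
ee_pos: [577.4, 221.5, 25.8]
orientation: [-0.024, 1.569, 0.018]
ft_force: [0.8, -0.4, 0.1]
width: 0.7
```

>>> carry_out(commands=[[0.001,0,0,0,0,0],[0.001,0,0,0,0,0]])

```text
t: 28.65
ee_pos: [577.0, 221.2, 23.3]
orientation: [-0.024, 1.57, 0.018]
ft_force: [0.3, -1.3, -0.1]
width: 0.4
```

>>> carry_out(commands=[[0.001,0,0,0,0,0]])

```text
t: 28.78
ee_pos: [576.9, 221.2, 22.1]
orientation: [-0.024, 1.57, 0.018]
ft_force: [0.8, -0.1, -0.4]
width: 0.2
```

>>> carry_out(commands=[[0.0008,0,0,0,0,0]])

```text
t: 28.9
ee_pos: [576.8, 221.1, 21.2]
orientation: [-0.024, 1.57, 0.018]
ft_force: [-0.6, 0.5, 2.1]
width: 0.5
```

>>> carry_out(commands=[[0.0007,0,0,0,0,0]])

```text
t: 29.02
ee_pos: [577.0, 221.2, 20.7]
orientation: [-0.024, 1.57, 0.018]
ft_force: [-0.1, 0.0, 4.3]
width: 0.7
```

>>> carry_out(commands=[[0.0004,0,0,0,0,0]])

```text
t: 29.15
ee_pos: [577.1, 221.3, 20.6]
orientation: [-0.024, 1.57, 0.018]
ft_force: [-1.5, -0.5, 3.6]
width: 0.4
```

>>> carry_out(commands=[[0.0008,0,0,0,0,0]])

```text
t: 29.28
ee_pos: [577.1, 221.3, 20.2]
orientation: [-0.024, 1.57, 0.018]
ft_force: [-1.9, 0.1, 6.9]
width: -0.1
```

>>> carry_out(commands=[[0.0008,0,0,0,0,0]])

```text
t: 29.4
ee_pos: [577.3, 221.3, 19.9]
orientation: [-0.024, 1.57, 0.018]
ft_force: [-3.4, -0.9, 7.4]
width: 0.3
```

>>> carry_out(commands=[[0.0012,0,0,0,0,0]])

```text
t: 29.52
ee_pos: [577.4, 221.4, 19.4]
orientation: [-0.024, 1.569, 0.018]
ft_force: [-3.1, -1.0, 10.1]
width: 0.7
```

>>> carry_out(commands=[[-0.005,0,0,0,0,0],[-0.02,0,0,0,0,0],[-0.05,0,0,0,0,0],[-0.05,0,-0.04,0,0,0],[0,-0.03,-0.06,0,0,0],[0,-0.03,-0.06,0,0,0],[0,-0.03,-0.05,0,0,0],[0,0,0,0,0,0]])

```text
t: 30.52
ee_pos: [370.9, 126.9, 151.3]
orientation: [-0.022, 1.561, 0.021]
ft_force: [1.5, 0.2, 0.3]
width: 0.4
```

```bash
python3 m4.py; python3 - <<'E'
from h import *
np.set_printoptions(precision=1,suppress=True)
c=cam("scene"); v=c[0].max(2); m=(v<45).astype(np.uint8); u=proj(c,[574.4,223.1,52.7])
k,l,st,ce=cv2.connectedComponentsWithStats(m)
print("roller pred",u,[(st[i],ce[i]) for i in range(1,k) if np.hypot(*(ce[i]-u))<40 and st[i,4]>5])
o=cv2.imread("pics/scene0.png"); g0=cv2.resize(cv2.cvtColor(o,cv2.COLOR_BGR2GRAY),(560,420),interpolation=cv2.INTER_AREA); g=cv2.cvtColor(c[0],cv2.COLOR_BGR2GRAY)
d=cv2.absdiff(cv2.GaussianBlur(g,(3,3),0),cv2.GaussianBlur(g0,(3,3),0)); mm=(d>25).astype(np.uint8)
k,l,st,ce=cv2.connectedComponentsWithStats(mm); print("changed",[st[i].tolist() for i in range(1,k) if st[i,4]>12])
g=cv2.cvtColor(c[0],cv2.COLOR_BGR2GRAY); print(g[212:248,262:306:1][:, :].tolist() and ctrl.get_obs()["ee_pos"])
# arch shut? grey profile of arch pixels between rail and post tips, now vs start
for p in((578,90),(580,19)):
    for x in(10,20,30,40): 
        q=proj(c,[p[0]+x,p[1]+x*.0255,63]); i,j=int(round(q[1])),int(round(q[0])); print(x,(j,i),"now",g[i-3:i+4,j],"start",g0[i-3:i+4,j])
E
```

```text
T pred fin [251.2 208.8]
[181 168  98   6 333] [229.2 170.5] [648.2 114.8  61. ]
[250 201   4  15  59] [251.5 208.1] [541.3  50.2  61. ]
[238 219  28   5 111] [251.6 221.1] [505.   49.1  61. ]
[218 232  63   5 264] [249.2 234. ] [469.1  55.1  61. ]
white [ 14  16  35  31 788] ((544.1506958007812, 50.873779296875), (86.40593719482422, 97.37028503417969), 0.46416425704956055)
S pred fin [298.6 221.9]
[307 176  13   9  65] [313.  180.2] [386.2 -24.9  45. ]
[293 212  24  17 155] [301.6 220.3] [532.1  54.3  45. ]
white [ 14  18  39  34 404] ((542.59716796875, 51.54445266723633), (83.79707336425781, 95.84136962890625), 2.0184402465820312)
roller pred [341.6 262. ] [(array([338, 259,   8,   8,  37], dtype=int32), array([341.6, 262.4]))]
changed [[199, 0, 55, 44, 1025], [358, 0, 79, 65, 2171], [401, 0, 13, 12, 122], [408, 23, 8, 14, 74], [425, 37, 16, 23, 167], [413, 49, 10, 30, 103], [366, 61, 47, 35, 940], [427, 71, 5, 13, 31], [336, 83, 76, 86, 2447], [399, 92, 6, 4, 13], [376, 100, 18, 5, 64], [243, 162, 24, 14, 184], [276, 209, 45, 35, 502], [293, 213, 23, 16, 125]]
[376.6 129.3 152.1]
10 (299, 235) now [108  95 102 109 115 112  97] start [99 88 84 86 87 87 86]
20 (296, 237) now [119 112 118 136 148 145 130] start [104 105 103 106 107 110 110]
30 (294, 239) now [113 116 126 119 103 104 110] start [106 104 101 105 107 109 109]
40 (291, 241) now [107 104 102  95  98 105 111] start [108 106 101  99 100 101 103]
10 (278, 221) now [ 97 102 104 115 134 144 146] start [ 91  99 100  98 102 107 107]
20 (276, 223) now [107 106 107 119 138 146 140] start [101 103  99 100 105 109 112]
30 (273, 225) now [100 102 102 101 101 106 112] start [ 94  99 100  99 102 108 111]
40 (271, 227) now [101 108 101  96 103 108 111] start [100 105 103  99 101 105 107]
```

```bash
python3 -c "
from workcell import ctrl
print(ctrl.close_job())"
```

```text
the job is handed in; nothing more can be done
None
```

The red-finned board is filed on both posts, the lever is down, and the job was handed in at about 31 s of the 72 s. I opened the lever by pinching its roller, lowered the board over the posts, let go of it, then pressed the lever shut with closed fingers.

**Board:** It touched the plate at about 25 mm, which means the mechanism is packed about 11 mm higher than drawn. After I let go, both cameras placed it flat within about 2 mm of where it should lie.

**Lever and rings:** The upward force vanished near the end of the press, then came a stiff stop. The roller is back at its starting pixel, and only the board showed in the file area when I compared the picture with the start. The lever also stayed down once I withdrew. I checked the shut state from forces and pixel comparisons, not by eye, because all 12 picture views were used by then.

**Forces:** The readings I took on the mechanism peaked at about 13 N, when the board met the plate. They were 12–13 N at most while pressing the lever and under 6 N while lifting it.

**What disagreed:**
- **Finger reach:** The visible fingertips sat about 30–38 mm behind the reported TCP. My first two pinches at the roller therefore closed on nothing, and nothing moved. I worked by contact and pictures after that.
- **Press drift:** While pressing the lever, the tool drifted about 10 mm along the roller's path and tilted about 1.5°. I corrected this before the final click.

**Other things on the counter:** The same comparison showed changes only where the robot was, at the board's old place and on the file. No bystander showed a change.

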